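# Show the trainee where the stray muffin belongs

## Task

One chocolate muffin has been put into the tin of green muffins: show the trainee where it belongs, without touching or lifting anything. Point at that stray chocolate muffin with the fingertips held still a few centimetres above the middle of its top for about two seconds; then lift the hand well clear, go across, and point in the same way, from a few centimetres above, at the empty cup in the chocolate tin. Never dip close over any of the other muffins, and finish (end the program) still pointing at the empty cup, holding still there.

Things in the scene. Friction and masses are not known exactly. Their poses are not given: they have to be found in the camera images.
- green_tin: Steel six-cup muffin tin (270 x 185 mm) lying in an aluminium sheet pan (310 x 220 mm, rim 25 mm high); a fixed piece. Its three by two round cups (69 mm across the mouth, 85 mm apart, rows of three along x) hold five green muffins and one stray chocolate muffin. Origin: under the middle of the pan, on the bench; x along the long side, z up. The tin's top face is 33 mm above the bench.
- chocolate_tin: The same tin and pan, fixed, holding five chocolate muffins and one empty cup. Origin and axes as for green_tin.
- stray_muffin: The chocolate muffin in the wrong tin: dark brown, loose in a cup of the green tin. 54 mm high, crown 70 mm across, its top 58 mm above the bench. Origin: centre of its underside, z up, so its top is 54 mm above the origin. All muffins have this size, are upright and stand at the same height.
- empty_cup_mouth (a point): Centre of the mouth of the empty cup in the chocolate tin: a bare silvery round cup, 69 mm across and 30 mm deep. The mouth lies 34 mm above the bench, and the neighbouring muffins rise 24 mm higher; their crowns begin 50 mm from this point. z up.
- green_muffin_1: One of the five green muffins with golden crumble, in the green tin. Not to be pointed at or touched. Origin: centre of its underside.
- green_muffin_2: One of the five green muffins with golden crumble, in the green tin. Not to be pointed at or touched. Origin: centre of its underside.
- green_muffin_3: One of the five green muffins with golden crumble, in the green tin. Not to be pointed at or touched. Origin: centre of its underside.
- green_muffin_4: One of the five green muffins with golden crumble, in the green tin. Not to be pointed at or touched. Origin: centre of its underside.
- green_muffin_5: One of the five green muffins with golden crumble, in the green tin. Not to be pointed at or touched. Origin: centre of its underside.
- chocolate_muffin_1: One of the five dark brown chocolate muffins in the chocolate tin. Not to be pointed at or touched. Origin: centre of its underside.
- chocolate_muffin_2: One of the five dark brown chocolate muffins in the chocolate tin. Not to be pointed at or touched. Origin: centre of its underside.
- chocolate_muffin_3: One of the five dark brown chocolate muffins in the chocolate tin. Not to be pointed at or touched. Origin: centre of its underside.
- chocolate_muffin_4: One of the five dark brown chocolate muffins in the chocolate tin. Not to be pointed at or touched. Origin: centre of its underside.
- chocolate_muffin_5: One of the five dark brown chocolate muffins in the chocolate tin. Not to be pointed at or touched. Origin: centre of its underside.
- sugar_dredger: Steel sugar shaker, 70 mm across, 93 mm high, standing to the left or right of the tins. Origin: centre of its underside.
- timer: White kitchen timer lying flat to the left or right of the tins, 62 x 74 x 24 mm. Origin: centre of its underside.
- vanilla_bottle: Small amber glass bottle with a black cap, 48 mm across, 105 mm high, to the left of the tins. Origin: centre of its underside.
There are look-alikes about, which are no part of the job. What is shaped like the stray_muffin but purple or turquoise is not meant.

How it is judged (in metres and radians):
On the way, in this order (a step that is already met when the one before it is completed fails the run):
1. the fingertips point at the stray chocolate muffin from just above and dwell there (horizontal distance between the grasp point and stray_muffin below 0.025 m and z of the grasp point in the frame of stray_muffin between 0.064 and 0.134 m), for 1.5 s.
2. the fingertips point at the empty cup of the chocolate tin from just above and dwell there (horizontal distance between the grasp point and empty_cup_mouth below 0.025 m and z of the grasp point in the frame of empty_cup_mouth between 0.01 and 0.08 m), for 0.5 s.
At the end, for the whole second after the job is handed in: Still pointing at the empty cup: grasp point (19 mm behind the fingertips) within 25 mm of the cup's middle seen from above and 10 to 80 mm above its mouth, touching nothing; every muffin and utensil within 8 mm of its start (all of step 2 and contact force between the fingers and anything else below 0.3 N and distance of each of green_muffin_1, green_muffin_2, green_muffin_3, green_muffin_4, green_muffin_5, chocolate_muffin_1, chocolate_muffin_2, chocolate_muffin_3, chocolate_muffin_4, chocolate_muffin_5, stray_muffin, sugar_dredger, timer, vanilla_bottle from where it was at the start of the episode below 0.008 m); the arm keeps its last pose, push and grip.
It fails at once if the robot touches something (contact force between any of the fingers, the arm and anything else above 0.5 N).
It fails at once if a muffin or utensil is lifted, carried or shifted more than 10 mm (distance of any of green_muffin_1, green_muffin_2, green_muffin_3, green_muffin_4, green_muffin_5, chocolate_muffin_1, chocolate_muffin_2, chocolate_muffin_3, chocolate_muffin_4, chocolate_muffin_5, stray_muffin, sugar_dredger, timer, vanilla_bottle from where it was at the start of the episode above 0.01 m).
It fails at once if the hand dips close over one of the other muffins, as if pointing at it (grasp point within 20 mm of its middle and less than 70 mm above its top) ((horizontal distance between the grasp point and green_muffin_1 below 0.02 m and z of the grasp point in the frame of green_muffin_1 below 0.124 m) or (horizontal distance between the grasp point and green_muffin_2 below 0.02 m and z of the grasp point in the frame of green_muffin_2 below 0.124 m) or (horizontal distance between the grasp point and green_muffin_3 below 0.02 m and z of the grasp point in the frame of green_muffin_3 below 0.124 m) or (horizontal distance between the grasp point and green_muffin_4 below 0.02 m and z of the grasp point in the frame of green_muffin_4 below 0.124 m) or (horizontal distance between the grasp point and green_muffin_5 below 0.02 m and z of the grasp point in the frame of green_muffin_5 below 0.124 m) or (horizontal distance between the grasp point and chocolate_muffin_1 below 0.02 m and z of the grasp point in the frame of chocolate_muffin_1 below 0.124 m) or (horizontal distance between the grasp point and chocolate_muffin_2 below 0.02 m and z of the grasp point in the frame of chocolate_muffin_2 below 0.124 m) or (horizontal distance between the grasp point and chocolate_muffin_3 below 0.02 m and z of the grasp point in the frame of chocolate_muffin_3 below 0.124 m) or (horizontal distance between the grasp point and chocolate_muffin_4 below 0.02 m and z of the grasp point in the frame of chocolate_muffin_4 below 0.124 m) or (horizontal distance between the grasp point and chocolate_muffin_5 below 0.02 m and z of the grasp point in the frame of chocolate_muffin_5 below 0.124 m)).
It also fails if it takes over 38 s, if anything falls off the work surface, if the arm or the gripper's body presses on something with over 40 N, if the wrist force passes 120 N, or if a joint passes its speed limit or range.

## Robot

A 6-joint arm with a two-finger parallel gripper is mounted at the origin on the work surface. World frame = base frame: x ahead of the robot, y to its left, z up, the work surface at z = 0. Lengths are in m, angles in degrees, forces in N, time in s.
With the tool pointing down it reaches from about 0.35 to 0.875 m from the base axis. Payload 4.2 kg.
Tool frame: the origin (TCP) lies on the centre line of the jaws, within the pads' length; the fingertips stand 19 mm ahead of it and the grasp point (between the pads) is the TCP; z points along the fingers, y is the line along which they close (so a half turn about z gives the same grasp; the last joint's range is limited). The gripper opens to 87 mm and grips with 3 to 60 N. Pads are 19 mm wide; open, the fingers measure 117 mm over their backs; the gripper's body (75 mm by 190 mm) begins 51 mm behind the grasp point.
Start: joints at [87.64, 22.042, 0.453, 0, -68.411, -14.817], TCP at [0.185, 0.597, 0.242] pointing down, gripper open.
Joint ranges: [-179.83, 179.83], [-69.29, 118.12], [-61.27, 80.66], [-181.25, 117.63], [-171.15, -9.14], [-177.46, 177.46]. Speed limits (degrees/s): [159.86, 159.86, 180, 180, 180, 180].

## Interface

Orientations are given as a 3x3 rotation matrix whose columns are the frame's x, y, z axes.
In Python, from station import sense, capture, finish_job, search_frame, masks_of gives the robot as it stands.
- The arm moves only by the tool drive_tool, never from a script. Its argument "rows" is a list of rows, each a list of 7 numbers: the opening in per cent of the stroke, from 0 (shut) to 100 (fully open), then the shift along the world's x, y, z in mm, then the turn, a rotation vector about the world's x, y, z in rad. In form: [[fingers, dx, dy, dz, wx, wy, wz], ...]. A call has 1 to 5 rows; each row shifts and turns the commanded pose from where the row before left it; what a row does not reach is not made up. A row lasts 1/12 s, in which the tool goes at most 41.7 mm and 7.16 degrees, less where a joint would pass 70% of its speed; a pose out of reach is approached as far as the arm can. A call is refused whole if a number of a shift passes 41.7 or a number of a turn 0.125, either way. A call with a gripper value outside its range is refused whole. The fingers move at their own pace and stop on an object; the grip force is fixed at half the most. Time passes only in rows, so rows that do not move let the fingers close. It gives the time, the measured TCP pose, the force, the opening and the grip force at its end, in the units of the state.
- sense(): the state, without advancing time (a new reading comes with each control period).
- capture(name): name is "side" or "top"; returns a dict with "frame" (384x512x3 uint8, red, green, blue), "z_map" (384x512 float32, m along the optical axis (not along the pixel's ray), 0 where there is no reading), "fx", "fy", "cx", "cy" (pixels), "R" (3x3) and "t" (3): a world point X has camera coordinates R X + t. Camera axes: x right, y down, z forward; pixel columns grow to the right and rows downward; lengths in m; the calibration is good to about 2 mm. A picture is of the moment at which its call begins.
- finish_job(): hands the job in; it is judged then, once.
Trained networks look in a picture, given as the dict that the camera call returned (one of the last four; its "shot" number tells which), for a name from the list of things; names that differ only in an ending like _2 or _b are one class to them, and where a whole thing is asked for, a point or a joint stands for the part that bears it (a point fixed in the world has none). Each returns a list of dicts, best first, with "p" (0 to 1); they miss things now and then, are a little off and sometimes report something else, mostly with a low value. They report only what shows in the picture. A call takes as long as a camera call. They do not tell look-alikes from the thing itself.
- search_frame(label, picture): "xy" ([column, row] in pixels, amid what is visible of it).
- masks_of(label, picture): "region" (384x512 bool, what is visible of it) and "xy" ([column, row] in pixels, amid what is visible of it).
The state is a dict: "time_s": time; "joints": joint angles; "joint_velocities": joint speeds; "effort": joint torques, N m; "tcp_pos": TCP position; "ee_rot": TCP orientation; "wrist_force": force on the tool from outside, world axes, zero at the start; "moment": the same for the moment, N m; "gripper_width": opening from 0.0 (shut) to 1.0 (fully open); "gripper_force": force on a finger pad.
Only numpy, scipy, OpenCV 4.12 (cv2) and the standard library are available. Lean on these libraries where they do the work, as an engineer would, in place of code of your own. Each camera call takes 0.05 s, during which the arm holds its last target. There are 200 camera calls.

## Working session

There is one attempt and no reset: what is moved stays moved. The work goes in short steps, Python scripts to look and compute and a tool call to move; the robot and the scene stay as the last step left them, time stands still between calls to the robot, and variables do not carry over. Pictures are saved under pics/ and viewed, at most 10 in all, crops included, and the job is handed in when it is done.

Besides the shell and the picture viewer there is one more tool, called in YAML: its name, and indented under it one key for each argument. drive_tool: Moves the arm, as the interface text tells. Its arguments: {"type":"object","properties":{"rows":{"type":"array"}},"required":["rows"]}

```bash
mkdir -p pics; cat > h.py <<'E'
import numpy as np, cv2
from station import *
def world(p,u,v,z=None):
    "pixel -> world, on plane z if given, else by depth"
    R,t=np.array(p["R"]),np.array(p["t"])
    d=np.array([(u-p["cx"])/p["fx"],(v-p["cy"])/p["fy"],1.])
    c=-R.T@t; w=R.T@d
    s=p["z_map"][int(round(v)),int(round(u))] if z is None else (z-c[2])/w[2]
    return c+s*w
E
python3 - <<'E'
from h import *
for n in("top","side"):
    p=capture(n); cv2.imwrite(f"pics/{n}1.png",p["frame"][:,:,::-1])
    for l in("stray_muffin","empty_cup_mouth","green_muffin_1","chocolate_muffin_1","green_tin","chocolate_tin","sugar_dredger","vanilla_bottle","timer"):
        for r in search_frame(l,p):
            if r["p"]>.3: print(n,l,round(r["p"],2),np.round(r["xy"]),np.round(world(p,*r["xy"]),3))
print(sense()["tcp_pos"],sense()["time_s"])
E
```

```text
top stray_muffin 0.95 [195. 111.] [0.8   0.144 0.055]
top stray_muffin 0.93 [177. 270.] [0.35  0.181 0.055]
top stray_muffin 0.77 [235. 269.] [0.354 0.019 0.055]
top stray_muffin 0.67 [192. 188.] [0.578 0.146 0.057]
top stray_muffin 0.53 [164. 156.] [0.667 0.226 0.063]
top empty_cup_mouth 0.92 [322. 229.] [ 0.472 -0.236  0.007]
top empty_cup_mouth 0.66 [294. 201.] [ 0.549 -0.143  0.052]
top green_muffin_1 0.92 [162. 218.] [0.492 0.227 0.062]
top green_muffin_1 0.89 [192. 217.] [0.497 0.142 0.055]
top green_muffin_1 0.85 [164. 187.] [0.579 0.223 0.058]
top green_muffin_1 0.81 [192. 158.] [0.664 0.148 0.057]
top green_muffin_1 0.68 [166. 159.] [0.659 0.221 0.057]
top green_muffin_1 0.64 [324. 228.] [ 0.474 -0.24   0.006]
top chocolate_muffin_1 0.9 [290. 170.] [ 0.636 -0.131  0.059]
top chocolate_muffin_1 0.73 [324. 198.] [ 0.56  -0.228  0.058]
top chocolate_muffin_1 0.69 [293. 198.] [ 0.558 -0.141  0.055]
top chocolate_muffin_1 0.64 [295. 227.] [ 0.475 -0.147  0.057]
top chocolate_muffin_1 0.6 [318. 168.] [ 0.645 -0.211  0.059]
top green_tin 0.97 [178. 189.] [0.576 0.187 0.035]
top gre
[... 815 characters left out ...]
21 0.06 ]
side green_muffin_1 0.32 [251. 343.] [ 0.504 -0.413  0.091]
side chocolate_muffin_1 0.88 [268. 266.] [ 0.564 -0.234  0.056]
side chocolate_muffin_1 0.7 [261. 236.] [ 0.559 -0.151  0.059]
side chocolate_muffin_1 0.64 [225. 241.] [ 0.47  -0.157  0.06 ]
side chocolate_muffin_1 0.6 [287. 230.] [ 0.626 -0.141  0.056]
side chocolate_muffin_1 0.58 [300. 258.] [ 0.642 -0.222  0.057]
side green_tin 0.97 [250. 165.] [0.561 0.121 0.035]
side chocolate_tin 0.65 [252. 267.] [ 0.529 -0.221  0.033]
side sugar_dredger 0.95 [249. 341.] [ 0.501 -0.409  0.091]
side vanilla_bottle 0.8 [214. 110.] [0.468 0.38  0.057]
side timer 0.74 [242. 116.] [0.562 0.381 0.022]
[0.18454625 0.5971183  0.24158127] 1.0
```

```bash
python3 - <<'E'
import cv2
a=cv2.imread("pics/top1.png")[90:300,70:370]
cv2.imwrite("pics/topcrop.png",cv2.resize(a,None,fx=2.6,fy=2.6,interpolation=cv2.INTER_CUBIC))
E
```

```text
(no output)
```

View pics/topcrop.png

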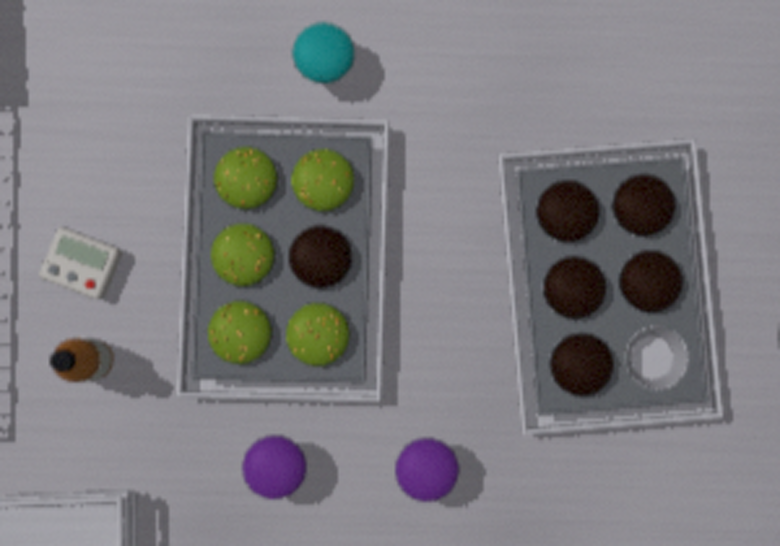

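View pics/side1.png

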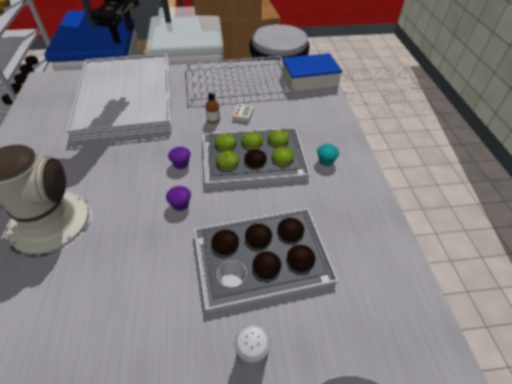

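The top crop shows the green tin with one dark muffin at crop (320,257), which is full-frame (193,189). The chocolate tin's bare cup is at crop (657,358), full-frame (323,228).
Candidates for the stray:
- Purple muffins at full-frame (176,270) and (234,270): rejected, wrong colour.
- Turquoise muffin at (195,110): rejected, wrong colour.
- Chocolate muffins at (290,170), (318,168), (293,198), (324,198) and (295,227): these are in their own tin.
- Brown muffin at (193,189) in the green tin: chosen.

Next I refine both points with a lattice fit.

```bash
python3 - <<'E'
from h import *
p=capture("top"); f=p["frame"].astype(int); 
hsv=cv2.cvtColor(p["frame"],cv2.COLOR_RGB2HSV)
Z=p["z_map"]
# world z of each pixel
R,t=np.array(p["R"]),np.array(p["t"]); v,u=np.mgrid[:384,:512]
C=np.stack([(u-p["cx"])/p["fx"]*Z,(v-p["cy"])/p["fy"]*Z,Z],-1); W=(C-t)@R
m=((W[...,2]>.042)&(W[...,2]<.07)&(Z>0)&(W[...,0]>.42)&(W[...,0]<.72)&(abs(W[...,1])<.3)).astype(np.uint8)
m=cv2.morphologyEx(m,cv2.MORPH_OPEN,np.ones((5,5),np.uint8))
n,lab,st,c=cv2.connectedComponentsWithStats(m)
for i in range(1,n):
    q=W[lab==i]; print(st[i,4],np.round(c[i],1),np.round((q.min(0)+q.max(0))/2,3),np.round(q.mean(0),3),f[lab==i].mean(0).round())
print("stray",world(p,193.1,188.8,.045),"cup",world(p,322.7,227.7,.034))
E
```

```text
442 [163.7 157.4] [0.664 0.231 0.053] [0.664 0.229 0.054] [ 97. 114.  39.]
436 [193.5 158.2] [0.665 0.145 0.052] [0.664 0.145 0.054] [ 98. 115.  39.]
427 [317.4 168.4] [ 0.646 -0.21   0.053] [ 0.644 -0.209  0.054] [34. 20. 15.]
433 [287.8 170.4] [ 0.637 -0.126  0.053] [ 0.636 -0.125  0.054] [35. 21. 16.]
453 [162.7 187.5] [0.579 0.23  0.052] [0.578 0.228 0.054] [ 97. 113.  39.]
455 [192.6 188. ] [0.579 0.145 0.052] [0.578 0.144 0.054] [36. 22. 17.]
450 [320.  197.5] [ 0.562 -0.219  0.052] [ 0.561 -0.218  0.054] [35. 21. 16.]
422 [290.8 199.4] [ 0.553 -0.136  0.053] [ 0.553 -0.135  0.054] [35. 21. 16.]
449 [161.6 216.9] [0.495 0.23  0.053] [0.495 0.228 0.054] [ 97. 114.  38.]
447 [191.7 218.2] [0.494 0.145 0.053] [0.493 0.144 0.054] [ 98. 114.  38.]
449 [293.4 229.8] [ 0.467 -0.145  0.054] [ 0.468 -0.143  0.054] [35. 21. 15.]
stray [0.57701661 0.14372519 0.045     ] cup [ 0.4753072  -0.23083431  0.034     ]
```

Stray muffin is at (0.579, 0.145) and the cup at (0.477, -0.228). Both agree with the 85 mm grid and the given heights. I'll travel at z 0.24 with the fingers shut.

drive_tool:
  rows:
    - [0, 15, -17, 0, 0, 0, 0]
    - [0, 30, -35, 0, 0, 0, 0]
    - [0, 30, -35, 0, 0, 0, 0]
    - [0, 30, -35, 0, 0, 0, 0]
    - [0, 30, -35, 0, 0, 0, 0]

```text
time_s: 1.47
tcp_pos: [0.3088, 0.4521, 0.2417]
ee_rot: [[0.956, -0.294, 0.0], [-0.294, -0.956, 0.0], [0.0, -0.0, -1.0]]
wrist_force: [0.6, -0.4, -0.2]
gripper_width: 0.706
gripper_force: 0.0
```

drive_tool:
  rows:
    - [0, 30, -35, 0, 0, 0, 0]
    - [0, 30, -35, 0, 0, 0, 0]
    - [0, 30, -35, 0, 0, 0, 0]
    - [0, 30, -35, 0, 0, 0, 0]
    - [0, 30, -35, 0, 0, 0, 0]

```text
time_s: 1.88
tcp_pos: [0.4446, 0.2937, 0.242]
ee_rot: [[0.956, -0.295, 0.001], [-0.295, -0.956, 0.001], [0.0, -0.001, -1.0]]
wrist_force: [-0.2, 0.1, 0.4]
gripper_width: 0.327
gripper_force: 0.0
```

drive_tool:
  rows:
    - [0, 30, -35, 0, 0, 0, 0]
    - [0, 30, -35, 0, 0, 0, 0]
    - [0, 30, -30, 0, 0, 0, 0]
    - [0, 15, -20, 0, 0, 0, 0]
    - [0, 0, 0, 0, 0, 0, 0]

```text
time_s: 2.3
tcp_pos: [0.5446, 0.1791, 0.2412]
ee_rot: [[0.954, -0.301, 0.0], [-0.301, -0.954, -0.001], [0.0, 0.001, -1.0]]
wrist_force: [0.0, 0.3, 0.3]
gripper_width: 0.02
gripper_force: 0.0
```

drive_tool:
  rows:
    - [0, 17, -17, 0, 0, 0, 0]
    - [0, 17, -17, 0, 0, 0, 0]
    - [0, 0, 0, 0, 0, 0, 0]
    - [0, 0, 0, -25, 0, 0, 0]
    - [0, 0, 0, -25, 0, 0, 0]

```text
time_s: 2.72
tcp_pos: [0.5771, 0.1493, 0.1926]
ee_rot: [[0.955, -0.296, 0.004], [-0.296, -0.955, 0.002], [0.003, -0.003, -1.0]]
wrist_force: [0.5, 0.7, -0.5]
gripper_width: 0.003
gripper_force: 0.0
```

drive_tool:
  rows:
    - [0, 0, 0, -25, 0, 0, 0]
    - [0, 0, 0, -25, 0, 0, 0]
    - [0, 0, 0, -20, 0, 0, 0]
    - [0, 0, 0, -10, 0, 0, 0]
    - [0, 0, 0, 0, 0, 0, 0]

```text
time_s: 3.13
tcp_pos: [0.5745, 0.1486, 0.1091]
ee_rot: [[0.955, -0.295, -0.005], [-0.295, -0.955, -0.002], [-0.004, 0.004, -1.0]]
wrist_force: [0.0, -0.6, -0.3]
gripper_width: 0.004
gripper_force: 0.0
```

```bash
python3 - <<'E'
from h import *
p=capture("side"); s=sense(); print(s["tcp_pos"],s["time_s"])
a=p["frame"][60:220,130:350,::-1]; b=capture("top")["frame"][130:290,130:350,::-1]
cv2.imwrite("pics/point1.png",cv2.resize(np.vstack([a,b]),None,fx=1.8,fy=1.8,interpolation=cv2.INTER_CUBIC))
E
```

```text
[0.57579336 0.14900959 0.11102535] 3.1833
```

View pics/point1.png

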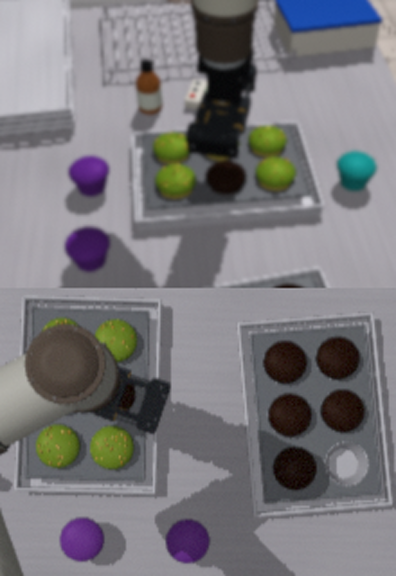

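The hand is above the stray: in the side view the fingers stand above and behind the dark muffin at crop (225,178), and in the top view they cover it at (125,398). The measured TCP is within 5 mm of it. I dwell there for just over 2 s, with a small correction.

drive_tool:
  rows:
    - [0, 3, -4, -4, 0, 0, 0]
    - [0, 0, 0, 0, 0, 0, 0]
    - [0, 0, 0, 0, 0, 0, 0]
    - [0, 0, 0, 0, 0, 0, 0]
    - [0, 0, 0, 0, 0, 0, 0]

```text
time_s: 3.65
tcp_pos: [0.5795, 0.1446, 0.1081]
ee_rot: [[0.955, -0.295, 0.001], [-0.295, -0.955, 0.0], [0.001, -0.001, -1.0]]
wrist_force: [0.1, 0.9, 1.2]
gripper_width: 0.005
gripper_force: 0.0
```

drive_tool:
  rows:
    - [0, 0, 0, 0, 0, 0, 0]
    - [0, 0, 0, 0, 0, 0, 0]
    - [0, 0, 0, 0, 0, 0, 0]
    - [0, 0, 0, 0, 0, 0, 0]
    - [0, 0, 0, 0, 0, 0, 0]

```text
time_s: 4.07
tcp_pos: [0.5793, 0.1447, 0.1075]
ee_rot: [[0.955, -0.295, -0.0], [-0.295, -0.955, -0.0], [-0.0, 0.0, -1.0]]
wrist_force: [0.2, 0.2, 0.6]
gripper_width: 0.004
gripper_force: 0.0
```

drive_tool:
  rows:
    - [0, 0, 0, 0, 0, 0, 0]
    - [0, 0, 0, 0, 0, 0, 0]
    - [0, 0, 0, 0, 0, 0, 0]
    - [0, 0, 0, 0, 0, 0, 0]
    - [0, 0, 0, 0, 0, 0, 0]

```text
time_s: 4.48
tcp_pos: [0.5793, 0.1447, 0.1075]
ee_rot: [[0.955, -0.295, -0.0], [-0.295, -0.955, 0.0], [-0.0, -0.0, -1.0]]
wrist_force: [-0.2, -0.4, 0.2]
gripper_width: 0.007
gripper_force: 0.0
```

drive_tool:
  rows:
    - [0, 0, 0, 0, 0, 0, 0]
    - [0, 0, 0, 0, 0, 0, 0]
    - [0, 0, 0, 0, 0, 0, 0]
    - [0, 0, 0, 0, 0, 0, 0]
    - [0, 0, 0, 0, 0, 0, 0]

```text
time_s: 4.9
tcp_pos: [0.5793, 0.1447, 0.1076]
ee_rot: [[0.955, -0.295, 0.0], [-0.295, -0.955, -0.0], [0.0, -0.0, -1.0]]
wrist_force: [0.2, 0.2, -0.8]
gripper_width: 0.003
gripper_force: 0.0
```

drive_tool:
  rows:
    - [0, 0, 0, 0, 0, 0, 0]
    - [0, 0, 0, 0, 0, 0, 0]
    - [0, 0, 0, 0, 0, 0, 0]
    - [0, 0, 0, 0, 0, 0, 0]
    - [0, 0, 0, 0, 0, 0, 0]

```text
time_s: 5.32
tcp_pos: [0.5793, 0.1447, 0.1076]
ee_rot: [[0.955, -0.295, -0.0], [-0.295, -0.955, -0.0], [-0.0, 0.0, -1.0]]
wrist_force: [-0.2, 0.9, -0.2]
gripper_width: 0.005
gripper_force: 0.0
```

drive_tool:
  rows:
    - [0, 0, 0, 10, 0, 0, 0]
    - [0, 0, 0, 25, 0, 0, 0]
    - [0, 0, 0, 30, 0, 0, 0]
    - [0, 0, 0, 30, 0, 0, 0]
    - [0, 0, 0, 30, 0, 0, 0]

```text
time_s: 5.73
tcp_pos: [0.5792, 0.1445, 0.2348]
ee_rot: [[0.955, -0.295, 0.001], [-0.295, -0.955, 0.0], [0.001, -0.0, -1.0]]
wrist_force: [0.9, 1.2, 0.5]
gripper_width: 0.004
gripper_force: 0.0
```

drive_tool:
  rows:
    - [0, 0, 0, 15, 0, 0, 0]
    - [0, -5, -18, 0, 0, 0, 0]
    - [0, -9, -33, 0, 0, 0, 0]
    - [0, -9, -33, 0, 0, 0, 0]
    - [0, -9, -33, 0, 0, 0, 0]

```text
time_s: 6.15
tcp_pos: [0.5459, 0.0261, 0.2473]
ee_rot: [[0.956, -0.295, -0.001], [-0.295, -0.956, -0.0], [-0.001, 0.0, -1.0]]
wrist_force: [0.4, -0.2, 0.3]
gripper_width: 0.008
gripper_force: 0.0
```

drive_tool:
  rows:
    - [0, -9, -33, 0, 0, 0, 0]
    - [0, -9, -33, 0, 0, 0, 0]
    - [0, -9, -33, 0, 0, 0, 0]
    - [0, -9, -33, 0, 0, 0, 0]
    - [0, -9, -33, 0, 0, 0, 0]

```text
time_s: 6.57
tcp_pos: [0.5006, -0.1392, 0.2475]
ee_rot: [[0.955, -0.295, -0.001], [-0.295, -0.955, 0.0], [-0.001, 0.0, -1.0]]
wrist_force: [0.8, 0.7, -0.4]
gripper_width: 0.003
gripper_force: 0.0
```

drive_tool:
  rows:
    - [0, -9, -33, 0, 0, 0, 0]
    - [0, -9, -33, 0, 0, 0, 0]
    - [0, -5, -15, 0, 0, 0, 0]
    - [0, 0, 0, 0, 0, 0, 0]
    - [0, 0, 0, 0, 0, 0, 0]

```text
time_s: 6.98
tcp_pos: [0.4782, -0.2192, 0.2473]
ee_rot: [[0.955, -0.298, -0.001], [-0.298, -0.955, 0.0], [-0.001, -0.0, -1.0]]
wrist_force: [0.7, -0.3, 0.9]
gripper_width: 0.005
gripper_force: 0.0
```

drive_tool:
  rows:
    - [0, -1, -9, 0, 0, 0, 0]
    - [0, 0, 0, 0, 0, 0, 0]
    - [0, 0, 0, -25, 0, 0, 0]
    - [0, 0, 0, -25, 0, 0, 0]
    - [0, 0, 0, -25, 0, 0, 0]

```text
time_s: 7.4
tcp_pos: [0.4788, -0.2266, 0.1721]
ee_rot: [[0.956, -0.294, 0.002], [-0.294, -0.956, -0.0], [0.002, -0.0, -1.0]]
wrist_force: [0.6, -0.3, 0.0]
gripper_width: 0.004
gripper_force: 0.0
```

drive_tool:
  rows:
    - [0, 0, 0, -25, 0, 0, 0]
    - [0, 0, 0, -25, 0, 0, 0]
    - [0, 0, 0, -20, 0, 0, 0]
    - [0, 0, 0, -10, 0, 0, 0]
    - [0, 0, 0, 0, 0, 0, 0]

```text
time_s: 7.82
tcp_pos: [0.4771, -0.2265, 0.0903]
ee_rot: [[0.956, -0.295, -0.005], [-0.295, -0.956, 0.001], [-0.005, 0.001, -1.0]]
wrist_force: [-0.7, 0.2, -0.3]
gripper_width: 0.007
gripper_force: 0.0
```

drive_tool:
  rows:
    - [0, 0, 0, 0, 0, 0, 0]
    - [0, 0, 0, 0, 0, 0, 0]
    - [0, 0, 0, 0, 0, 0, 0]
    - [0, 0, 0, 0, 0, 0, 0]
    - [0, 0, 0, 0, 0, 0, 0]

```text
time_s: 8.23
tcp_pos: [0.4788, -0.2275, 0.0935]
ee_rot: [[0.955, -0.295, 0.002], [-0.295, -0.955, -0.0], [0.002, -0.0, -1.0]]
wrist_force: [0.1, 0.3, -1.3]
gripper_width: 0.004
gripper_force: 0.0
```

```bash
python3 - <<'E'
from h import *
p=capture("side"); s=sense(); print(s["tcp_pos"],s["time_s"],s["wrist_force"])
cv2.imwrite("pics/point2.png",cv2.resize(p["frame"][120:330,130:360,::-1],None,fx=2.5,fy=2.5,interpolation=cv2.INTER_CUBIC))
E
```

```text
[ 0.47862453 -0.22743386  0.0933146 ] 8.2833 [-0.24662261  0.29017373 -0.79623248]
```

View pics/point2.png

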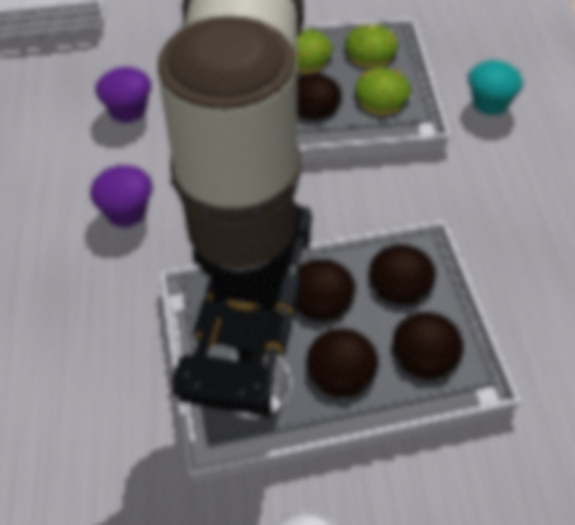

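The fingers stand over the empty cup: its mouth shows just below and right of them at crop (270,385), and all muffins are in place. I hold a little longer, then hand in.

drive_tool:
  rows:
    - [0, 0, 0, 0, 0, 0, 0]
    - [0, 0, 0, 0, 0, 0, 0]
    - [0, 0, 0, 0, 0, 0, 0]
    - [0, 0, 0, 0, 0, 0, 0]
    - [0, 0, 0, 0, 0, 0, 0]

```text
time_s: 8.7
tcp_pos: [0.4782, -0.2274, 0.0925]
ee_rot: [[0.955, -0.295, -0.0], [-0.295, -0.955, 0.0], [-0.0, 0.0, -1.0]]
wrist_force: [-0.4, 0.0, 0.2]
gripper_width: 0.002
gripper_force: 0.0
```

drive_tool:
  rows:
    - [0, 0, 0, 0, 0, 0, 0]
    - [0, 0, 0, 0, 0, 0, 0]
    - [0, 0, 0, 0, 0, 0, 0]
    - [0, 0, 0, 0, 0, 0, 0]
    - [0, 0, 0, 0, 0, 0, 0]

```text
time_s: 9.12
tcp_pos: [0.4783, -0.2273, 0.0925]
ee_rot: [[0.955, -0.295, -0.0], [-0.295, -0.955, 0.0], [-0.0, 0.0, -1.0]]
wrist_force: [0.2, 0.5, -0.5]
gripper_width: 0.005
gripper_force: 0.0
```

```bash
python3 -c "
from station import *
print(finish_job())"
```

```text
the job is handed in; nothing more can be done
None
```

The arm pointed at the stray chocolate muffin for about two seconds, lifted clear and crossed over. It was holding still above the empty chocolate-tin cup when I handed the job in at about 9 s; I saw no sign of contact, and no verdict was returned.

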